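Lay the rest bar and draw the sensor arm out to its mark

TASK

Get the gauge stand ready for a reading: first lay the loose steel bar across the two notched rests in front of the stand and let it go, then push the stand's lock button fully down to free the telescoping arm. Take the arm by its upright grip post, draw it out until its pointer stands at the steel mark clipped on the scale, and finish still holding it there, because a spring draws the arm back; leave the jar, the beaker and the meter where they are.

Things in the scene. Friction and masses are not known exactly. Their poses are not given: they have to be found in the camera images.
- stand: Grey and aluminium gauge stand fixed on the bench. Origin on the bench, under the arm's grip post when the arm is fully in; x = the way the arm comes out, z up. Its square tube (34 x 34 mm, top at 97 mm) lies over x = -240 to -60 mm; on its +y side is a scale ledge (to y = 56 mm, top at 80 mm, a line every 10 mm). In front stand two notched rests (see rest_mid).
- rest_mid (a point): Midpoint between the two rests, 120 mm ahead of the stand's origin, at the height of the notch floors (50 mm); axes as the stand's. The rests are steel saddles 16 mm wide at y = -45 and +45 mm, each with an open-topped notch 20 mm wide along x; the 6 mm cheeks reach up to 62 mm. The laid bar's origin belongs here, its long axis along y.
- rest_bar: Loose dark steel bar, 130 mm long (x) x 14 mm wide (y) x 16 mm high (z), about 0.2 kg, lying flat on the bench nearer to the robot than the stand. Origin at the centre of its underside. Either end may go to either rest. Laid in the notches its top is at 66 mm, 5 mm below the arm that later passes over it.
- lock_top (a point): Centre of the top of the round black lock button (22 mm across) on top of the tube, 90 mm behind the stand's origin; 117 mm above the bench when up.
- lock (a joint): How far the lock button is pushed down, m: 0 = up, locking the arm; 0.012 = fully down, arm free. Resists with 4 N of friction and stays where it is pushed.
- draw (a joint): How far the arm is drawn out, m: 0 = fully in, 0.15 = its end stop. It slides along the stand's +x only. A spring draws it back with 2 N at 0 rising to 5 N at 0.15; while the button is up a catch stops it after 1 mm (up to 4 mm if pulled hard).
- gauge_arm: The telescoping arm: a steel rod, 16 x 16 mm, in the tube, with the sensor head, the grip post and the pointer on it. Origin on the bench: the stand's origin when the arm is fully in; it moves with the arm along the stand's x.
- grip_post (a point): Upright square black post, 16 x 16 mm, 50 mm tall, on the arm and travelling with it: its foot (this point) is on the arm's axis 88 mm above the bench, its top at 138 mm. Axes as the stand's. The black sensor head lies 20 to 64 mm ahead of it (36 mm wide, top at 93 mm); the tube's mouth is 60 mm behind it when the arm is in.
- pointer_tip (a point): Tip of the thin black pointer that travels with the arm along the scale ledge, 220 mm behind the grip post and 37 mm to +y of the arm's axis, 84 mm above the bench.
- mark: Dark steel mark fixed on the scale ledge, 60 to 120 mm ahead of the pointer's start: a 14 x 14 x 12 mm clip with a thin edge, 2.5 mm wide, towards the arm. Origin at that edge's tip, on the ledge's top (80 mm up); x as the stand's. The pointer is at the mark when both are at the same place along the stand's x; they never touch.
- jar: Terracotta-coloured jar with black cap, 84 mm across, 130 mm tall, standing in front of the stand beyond the rests; origin at the centre of its underside. Not to be disturbed.
- beaker: Empty glass beaker, 80 mm across, 95 mm tall, to the robot's right; origin at the centre of its underside. Not to be disturbed.
- meter: Black hand-held meter lying on the bench to the robot's left, 150 x 75 x 28 mm; origin at the centre of its underside. Not to be disturbed.
There are look-alikes about, which are no part of the job. Of the things that look like the rest_bar, the smallest one is meant.

How it is judged (in metres and radians):
On the way, in this order (a step that is already met when the one before it is completed fails the run):
1. the bar lies in both notches, let go (z of rest_bar in the frame of rest_mid between -0.004 and 0.004 m and x of rest_bar in the frame of rest_mid between -0.005 and 0.005 m and y of rest_bar in the frame of rest_mid between -0.015 and 0.015 m and angle between the x axis of rest_bar and the y axis of stand, either way round below 0.12 rad and contact force between the fingers and rest_bar below 0.1 N), for 0.2 s.
2. the lock button is fully down (all of step 1 and value of joint lock above 0.0095 m), for 0.1 s.
3. the arm is drawn out and held with its pointer at the mark (x of pointer_tip in the frame of mark between -0.005 and 0.005 m and contact force between the fingers and gauge_arm above 1 N), for 0.2 s.
At the end, for the whole second after the job is handed in: Pointer still, within 5 mm of the mark along the scale; fingers bear on the arm with over 1 N; lock button at least 9.5 mm down; bar untouched in both notches: underside within 4 mm of the notch floor, middle within 5 mm across and 15 mm along, square within 0.12 rad (all of step 2 and all of step 3 and velocity of joint draw between -0.01 and 0.01 m/s and linear speed of rest_bar below 0.02 m/s); the arm keeps its last pose, push and grip.
It fails at once if the jar is disturbed (moved more than 20 mm) (distance of jar from where it was at the start of the episode above 0.02 m).
It fails at once if the beaker is disturbed (moved more than 20 mm) (distance of beaker from where it was at the start of the episode above 0.02 m).
It fails at once if the meter is disturbed (moved more than 20 mm) (distance of meter from where it was at the start of the episode above 0.02 m).
It also fails if it takes over 61 s, if anything falls off the work surface, if the arm or the gripper's body presses on something with over 40 N, if the wrist force passes 120 N, or if a joint passes its speed limit or range.

ROBOT

A 6-joint arm with a two-finger parallel gripper is mounted at the origin on the work surface. World frame = base frame: x ahead of the robot, y to its left, z up, the work surface at z = 0. Lengths are in mm, angles in rad, forces in N, time in s.
With the tool pointing down it reaches from about 350 to 775 mm from the base axis. Payload 7.3 kg.
Tool frame: the origin (TCP) lies at the very end of the fingers, on their centre line; the grasp point (between the pads) lies 19 mm behind it; z points along the fingers, y is the line along which they close (so a half turn about z gives the same grasp; the last joint's range is limited). The gripper opens to 92 mm and grips with 3 to 60 N. Pads are 19 mm wide; open, the fingers measure 130 mm over their backs; the gripper's body (75 mm by 190 mm) begins 47 mm behind the grasp point.
Start: joints at [-1.429, 0.342, 1.524, -0, 1.275, -0.146], TCP at [149.04, -503.42, 226.741] pointing down, gripper open.
Joint ranges: [-2.53, 2.53], [-0.77, 2.02], [0.04, 2.7], [-1, 4.14], [0.28, 2.66], [-3.11, 3.11]. Speed limits (rad/s): [2.57, 2.57, 3.14, 3.14, 3.14, 3.14].

INTERFACE

Orientations are given as [roll, pitch, yaw] about the fixed x, y, z axes, in that order (R = Rz(yaw) Ry(pitch) Rx(roll)).
In Python, from plant import get_obs, vision, workorder gives the robot as it stands.
- The arm moves only by the shell command python3 -m pendant 'ROWS' [OPENING]. ROWS is a JSON object of lists of equal length, an entry for each row: "dp": the shift along the tool's x, y, z in m, a list of three; "rotation": the turn, a rotation vector about the tool's x, y, z in rad, a list of three. A call has 1 to 8 rows; each row is the pose to reach, as a shift and turn from the pose commanded when the call began, along the tool's axes at that moment; what a row does not reach only later rows make up. A row lasts 1/8 s, in which the tool goes at most 62.5 mm and 10.7 degrees, less where a joint would pass 70% of its speed; a pose out of reach is approached as far as the arm can. A call with a gripper value outside its range is refused whole. OPENING is the finger opening in m, from 0 to 0.0918, set as the call begins (- or left out, the last holds). The fingers move at their own pace and stop on an object; the grip force is fixed at half the most. Time passes only in rows, so rows that repeat a pose let the fingers close. It gives the time, the measured TCP pose, the force, the opening and the grip force at its end, in the units of the state.
- get_obs(): the state, without advancing time (a new reading comes with each control period).
- vision.capture(name): name is "scene" or "top" or "wrist"; returns a dict with "pixels" (384x512x3 uint8, red, green, blue), "vfov" (degrees; the focal length in pixels is half the picture's height over the tangent of half this angle, whatever the lens; pixels are square), "cx", "cy" (the principal point, pixels), "pose" (4x4, takes a point from camera to world coordinates); the wrist camera has in their place "T_tool_cam" (4x4, takes a point from camera to tool coordinates, whose origin is the TCP and whose axes are the flange's). Camera axes: x right, y up, looking along -z (the intrinsics and any distortion apply to the point x, -y, -z); pixel columns grow to the right and rows downward; lengths in mm; the calibration is good to about 2 mm. The wrist camera is an equidistant fisheye: a pixel r from the principal point sees the ray r / f radians off the axis. A picture is of the moment at which its call begins: read the wrist's pose just before it. There is no depth.
- workorder.close_job(): hands the job in; it is judged then, once.
The state is a dict: "time": time; "joint_positions": joint angles; "dq": joint speeds; "tau": joint torques, N m; "tool_pos": TCP position; "tcp_rot": TCP orientation; "contact_force": force on the tool from outside, world axes, zero at the start; "moment": the same for the moment, N m; "grip_width": finger opening in mm; "finger_force": force on a finger pad.
Only numpy, scipy, OpenCV 4.12 (cv2) and the standard library are available. Lean on these libraries where they do the work, as an engineer would, in place of code of your own. Each camera call takes 0.05 s, during which the arm holds its last target. There are 200 camera calls.

## Working session

There is one attempt and no reset: what is moved stays moved. The work goes in short steps, Python scripts to look and compute and a shell command to move; the robot and the scene stay as the last step left them, time stands still between calls to the robot, and variables do not carry over. Pictures are saved under pics/ and viewed, at most 13 in all, crops included, and the job is handed in when it is done.

```bash
ls; mkdir -p pics
cat > h.py <<'E'
import numpy as np, cv2
from plant import get_obs, vision, workorder
def cap(n,f=None):
    c=vision.capture(n)
    if f: cv2.imwrite('pics/'+f,c['pixels'][:,:,::-1])
    c['f']=192/np.tan(np.radians(c['vfov'])/2)
    return c
def ray(c,u,v):
    d=np.array([(u-c['cx'])/c['f'],-(v-c['cy'])/c['f'],-1.]); P=np.array(c['pose'])
    return P[:3,3],P[:3,:3]@d
def onz(c,u,v,z):
    o,d=ray(c,u,v); return o+d*(z-o[2])/d[2]
def proj(c,p):
    P=np.array(c['pose']); q=P[:3,:3].T@(np.array(p,float)-P[:3,3])
    return c['cx']+c['f']*q[0]/-q[2], c['cy']-c['f']*q[1]/-q[2]
E
python3 - <<'E'
from h import *
o=get_obs(); print(o)
for n in('scene','top'):
    c=cap(n,n+'.png'); np.save(n+'.npy',c,allow_pickle=True)
    print({k:v for k,v in c.items() if k!='pixels'})
a=cv2.imread('pics/scene.png');b=cv2.imread('pics/top.png')
E
```

```text
pics
{'time': 0.0, 'joint_positions': array([-1.42900451e+00,  3.42713031e-01,  1.52503765e+00,  1.39072491e-05,
        1.27540221e+00, -1.46042035e-01]), 'dq': array([ 2.40869884e-04, -2.41221402e-03,  1.62743927e-03, -1.30661035e-03,
       -5.82535491e-04, -1.19396115e-05]), 'tau': array([ 1.78621565e-03, -4.31232941e+01, -2.44221264e+01,  7.19072367e-02,
        5.60838764e-02, -1.15665039e-04]), 'tool_pos': array([ 148.9794349 , -502.98275415,  226.04279938]), 'tcp_rot': array([-3.14005096e+00, -2.40208515e-04,  2.87829605e-01]), 'contact_force': array([ 1.04844185, -0.1788873 ,  0.42830053]), 'moment': array([ 0.01167685,  0.00892921, -0.00312388]), 'finger_force': 0.0, 'grip_width': 91.8543782575275}
{'vfov': 55.402416559880514, 'cx': 252.12759582720787, 'cy': 189.2259624784907, 'pose': array([[-2.03222113e-01, -6.05854996e-01,  7.69181706e-01,
         1.24879158e+03],
       [ 9.78940412e-01, -1.41289086e-01,  1.47353531e-01,
         1.45699564e+02],
       [ 1.94021072e-02,  7.82928553e-01,  6.21809006e-01,
         7.08319412e+02],
       [ 0.00000000e+00,  0.00000000e+00,  0.00000000e+00,
         1.00000000e+00]]), 'f': np.float64(365.6873718822088)}
{'vfov': 48.42131088706095, 'cx': 249.14003438414798, 'cy': 197.53965348532606, 'pose': array([[ 2.53923232e-02,  9.84855912e-01, -1.71505284e-01,
         3.11835631e+02],
       [-9.99390787e-01,  2.91177298e-02,  1.92408910e-02,
         5.57892425e+00],
       [ 2.39433498e-02,  1.70912230e-01,  9.84995292e-01,
         1.21385611e+03],
       [ 0.00000000e+00,  0.00000000e+00,  0.00000000e+00,
         1.00000000e+00]]), 'f': np.float64(427.0069694475803)}
```

View pics/scene.png

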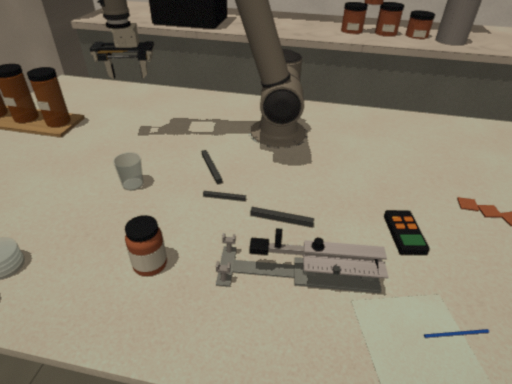

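View pics/top.png

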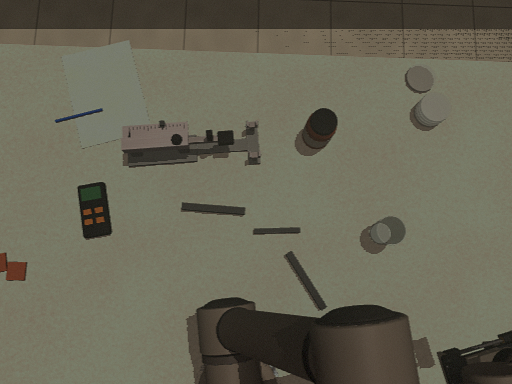

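The scene view shows the stand at (300,260), with its rests at (227,255). Dark bars lie at (211,166), (224,196) and (282,216). Top view shows the same bars at (305,280), (276,231) and (213,209). The two end ones are longer, so the candidate is the short one at top (276,231). I'll check it by size and in a crop.

Run:
```python
from h import *
c=np.load('top.npy',allow_pickle=True).item(); s=np.load('scene.npy',allow_pickle=True).item()
im=c['pixels'][:,:,::-1].copy()
cv2.imwrite('pics/crop.png',cv2.resize(im[110:250,110:310],None,fx=4,fy=4,interpolation=cv2.INTER_CUBIC))
for nm,k,boxes in(('top',c,[(170,195,255,220),(245,222,310,240),(280,245,330,312)]),('scene',s,[(245,202,320,230),(198,186,250,205),(198,146,225,186)])):
  g=k['pixels'].astype(float).mean(2)
  for x0,y0,x1,y1 in boxes:
    w=g[y0:y1,x0:x1]; t=(np.percentile(w,3)+np.median(w))/2
    m=(w<t).astype(np.uint8); n,l,st,ce=cv2.connectedComponentsWithStats(m); i=1+st[1:,4].argmax()
    ys,xs=np.where(l==i); P=np.array([onz(k,u+x0,v+y0,16)[:2] for u,v in zip(xs,ys)],np.float32)
    print(nm,t,len(xs),P.mean(0),cv2.minAreaRect(P))
```

```text
top 76.62 581 [484.37387  84.44915] ((484.1040344238281, 84.42314147949219), (178.75320434570312, 26.856887817382812), 87.03759002685547)
top 78.845 295 [428.39633 -96.06726] ((428.4976806640625, -95.90520477294922), (17.528100967407227, 130.3313446044922), 3.2333734035491943)
top 78.0 624 [ 292.0153  -177.06479] ((292.1004638671875, -176.67257690429688), (180.04977416992188, 26.5577335357666), 33.42109680175781)
scene 99.66666666666667 598 [493.39194  86.93763] ((493.0619201660156, 85.75535583496094), (180.73162841796875, 38.265289306640625), 87.17444610595703)
scene 100.0 256 [440.79135  -93.471275] ((440.689697265625, -94.02191925048828), (27.342201232910156, 130.426025390625), 2.9144668579101562)
scene 103.83333333333334 245 [ 307.06137 -172.53181] ((300.7572326660156, -176.72183227539062), (202.638427734375, 23.488380432128906), 33.357181549072266)
```

View pics/crop.png

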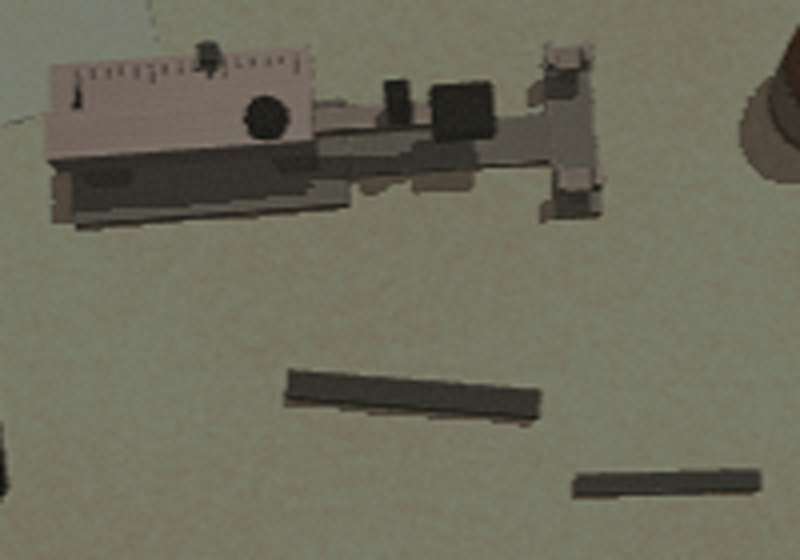

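The crop shows three things:
- The short bar is at crop (667,483), which is top (277,231). It measures 130 mm against 180 mm for the two look-alikes, so it is the one meant.
- The button is at crop (268,117), the post at (398,100), the mark at (208,55), and the rests at (567,70) and (573,190).
- The pointer is at (77,95).

Next is a rough stand pose, then a wrist close-up.

Run:
```python
from h import *
c=np.load('top.npy',allow_pickle=True).item(); s=np.load('scene.npy',allow_pickle=True).item()
f=lambda u,v,z:onz(c,u/4+110-.375,v/4+110-.375,z)[:2].round(1)
print('lock',f(268,117,117),'post top',f(398,86,138),'head',f(463,90,93),f(463,138,93))
print('ledge far edge',f(50,66,80),f(310,46,80),'rest cheeks',f(567,52,62),f(575,178,62),'mark',f(208,60,80),'ptr',f(77,90,84))
print('jar base/top top',onz(c,323,121,130),'jar scene top',onz(s,142,227,130))
print('beaker',onz(c,380,233,95))
v=vision.capture('wrist'); print({k:v[k] for k in v if k!='pixels'})
```

```text
lock [655.5 181.1] post top [672.8  94. ] head [686.5  53.3] [652.5  52.1]
ledge far edge [698.6 338.5] [719.1 160.8] rest cheeks [727.3 -17.8] [635.6 -25.6] mark [706.6 230.5] ptr [680.7 317.7]
jar base/top top [ 713.83076604 -207.59235944  130.        ] jar scene top [ 721.99818359 -203.29501017  130.        ]
beaker [ 421.82111741 -364.34306542   95.        ]
{'vfov': 65.70646984690485, 'cx': 256.0166682726475, 'cy': 191.89483277313684, 'T_tool_cam': array([[-4.32681600e-04,  9.57411407e-01,  2.88726879e-01,
         7.93680366e+01],
       [ 9.99999850e-01,  3.17288352e-04,  4.46463620e-04,
        -1.10928962e+00],
       [ 3.35839687e-04,  2.88727028e-01, -9.57411401e-01,
        -1.58830518e+02],
       [ 0.00000000e+00,  0.00000000e+00,  0.00000000e+00,
         1.00000000e+00]])}
```

```bash
cat >> h.py <<'E'
from scipy.spatial.transform import Rotation as Ro
def go(x,y,z,yaw):  # needed shift/turn in tool axes; yaw deg, tool down
    o=get_obs(); R=Ro.from_euler('xyz',o['tcp_rot']); G=Ro.from_euler('xyz',[np.pi,0,np.radians(yaw)])
    print('t',round(o['time'],2),'tcp',o['tool_pos'].round(1),'rpy',np.degrees(o['tcp_rot']).round(1),'dp',(R.inv().apply(np.array([x,y,z])-o['tool_pos'])/1000).round(4),'rot',(R.inv()*G).as_rotvec().round(4))
def wcap(f=None):
    o=get_obs(); c=vision.capture('wrist'); T=np.eye(4); T[:3,:3]=Ro.from_euler('xyz',o['tcp_rot']).as_matrix(); T[:3,3]=o['tool_pos']
    c['pose']=T@c['T_tool_cam']; c['f']=192/np.tan(np.radians(c['vfov'])/2)
    if f: cv2.imwrite('pics/'+f,c['pixels'][:,:,::-1]); np.save('pics/'+f+'.npy',c,allow_pickle=True)
    return c
def wonz(c,u,v,z):
    a,b=u-c['cx'],v-c['cy']; r=np.hypot(a,b)+1e-9; t=r/c['f']; d=c['pose'][:3,:3]@np.array([a/r*np.sin(t),-b/r*np.sin(t),-np.cos(t)])
    o=c['pose'][:3,3]; return o+d*(z-o[2])/d[2]
def wproj(c,p):
    q=c['pose'][:3,:3].T@(np.array(p,float)-c['pose'][:3,3]); n=np.hypot(q[0],q[1]); t=np.arctan2(n,-q[2])*c['f']
    return c['cx']+t*q[0]/n, c['cy']-t*q[1]/n
E
python3 -m pendant '{"dp":[[0.048,-0.039,0],[0.096,-0.078,0],[0.144,-0.117,0],[0.192,-0.156,0],[0.24,-0.195,0],[0.288,-0.234,0],[0.337,-0.273,0],[0.385,-0.311,0]],"rotation":[[0,0,-0.168],[0,0,-0.335],[0,0,-0.502],[0,0,-0.67],[0,0,-0.837],[0,0,-1.004],[0,0,-1.172],[0,0,-1.339]]}'
python3 - <<'E'
from h import *
go(429,-95.5,150,93.2); c=wcap('w1.png')
print(wproj(c,[429,-95.5,16]))
E
```

```text
time: 1.15
tool_pos: [430.8, -94.0, 226.8]
tcp_rot: [3.141, 0.0, 1.632]
contact_force: [1.1, -0.4, -0.6]
grip_width: 91.5
finger_force: 0.0
t 1.15 tcp [430.8 -94.  226.8] rpy [180.    0.   93.5] dp [-0.0013 -0.0019  0.0768] rot [0.0003 0.0004 0.0058]
(np.float64(253.8138636255449), np.float64(168.87455279277023))
```

View pics/w1.png

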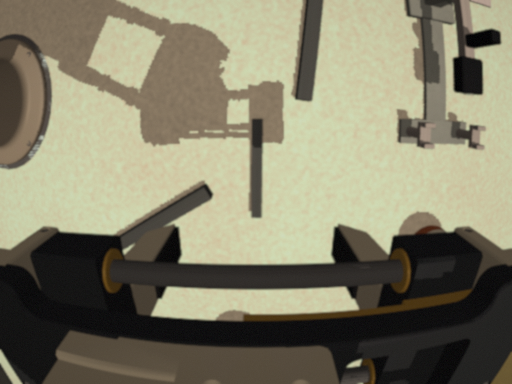

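The wrist picture shows the short bar from (257,119) to (257,217), midway between the fingers. The rests are at (425,132) and (475,135), and the sensor head is at (467,75).

Run:
```python
from h import *
c=np.load('pics/w1.png.npy',allow_pickle=True).item(); g=c['pixels'].astype(float).mean(2)
for v in(130,150,170,190,210): print(v,g[v,240:275].astype(int))
for u in (256,257): print(u,g[110:126,u].astype(int),g[208:224,u].astype(int))
```

```text
130 [167 170 171 172 173 172 168 156 136 119 111  90  61  43  41  41  41  40
  39  40  39  49  73 100 115 117 118 117 118 117 118 119 118 118 117]
150 [193 195 195 196 197 197 199 196 188 166 130 101  83  75  72  71  71  71
  70  71  72  93 133 174 194 200 198 196 194 194 193 195 194 196 198]
170 [195 192 189 189 190 191 193 193 186 162 122  90  74  72  72  71  70  71
  69  70  76 110 157 188 199 199 201 200 199 198 198 198 197 195 196]
190 [194 195 193 194 194 194 196 196 189 165 126  90  75  72  70  71  71  68
  69  73  83 118 160 187 195 195 197 197 197 194 195 198 198 198 198]
210 [195 195 193 191 190 189 189 184 167 141 119  96  79  71  71  71  70  70
  70  72  91 130 169 191 196 194 194 194 194 194 195 197 196 197 197]
256 [118 118 119 117 116 113 112 107  90  58  43  40  39  39  39  40] [ 69  71  70  69  70  68  70  70  81 121 169 195 199 197 196 194]
257 [119 118 118 118 115 114 113 107  88  58  40  37  40  40  40  39] [ 69  70  70  70  69  70  69  69  79 119 167 193 198 195 193 194]
```

Run:
```python
from h import *
c=np.load('pics/w1.png.npy',allow_pickle=True).item()
for p in((251.5,130),(261.9,130),(250.8,190),(261.1,190),(256,118.8),(256,217)): print(p,wonz(c,*p,16).round(1), wonz(c,*p,0).round(1))
```

```text
(251.5, 130) [423.2 -46.3  16. ] [423.  -47.6   0. ]
(261.9, 130) [436.  -45.5  16. ] [436.4 -46.8   0. ]
(250.8, 190) [ 426.8 -123.7   16. ] [ 426.8 -128.4    0. ]
(261.1, 190) [ 440.1 -122.9   16. ] [ 440.7 -127.6    0. ]
(256, 118.8) [427.9 -32.   16. ] [427.9 -32.7   0. ]
(256, 217) [ 435.8 -160.8   16. ] [ 436.2 -167.1    0. ]
```

```bash
python3 -m pendant '{"dp":[[-0.0023,0.0006,0.055],[-0.0023,0.0006,0.11],[-0.0023,0.0006,0.16],[-0.0023,0.0006,0.195],[-0.0023,0.0006,0.215],[-0.0023,0.0006,0.222],[-0.0023,0.0006,0.222]],"rotation":[[0,0,0.008],[0,0,0.008],[0,0,0.008],[0,0,0.008],[0,0,0.008],[0,0,0.008],[0,0,0.008]]}' 0.06
python3 -m pendant '{"dp":[[0,0,0],[0,0,0],[0,0,0],[0,0,0],[0,0,0],[0,0,0]],"rotation":[[0,0,0],[0,0,0],[0,0,0],[0,0,0],[0,0,0],[0,0,0]]}' 0.0
```

```text
time: 2.08
tool_pos: [430.7, -98.3, 4.7]
tcp_rot: [-3.141, -0.0, 1.619]
contact_force: [0.5, 0.6, 0.3]
grip_width: 59.8
finger_force: 0.0
time: 2.82
tool_pos: [430.8, -98.2, 4.8]
tcp_rot: [3.141, 0.0, 1.619]
contact_force: [0.2, 0.5, 1.2]
grip_width: 13.5
finger_force: 30.0
```

```bash
python3 -m pendant '{"dp":[[0,0,-0.03],[0,0,-0.085],[0.01,0.02,-0.14],[0.02,0.045,-0.175],[0.03,0.07,-0.195],[0.042,0.095,-0.195],[0.054,0.122,-0.195],[0.066,0.148,-0.195]],"rotation":[[0,0,0],[0,0,0],[0,0,0.18],[0,0,0.36],[0,0,0.54],[0,0,0.72],[0,0,0.9],[0,0,1.08]]}' -
python3 -m pendant '{"dp":[[0,0,0],[0,0,0],[0,0,0],[0,0,0],[0,0,0]],"rotation":[[0,0,0.15],[0,0,0.3],[0,0,0.424],[0,0,0.424],[0,0,0.424]]}' -
python3 - <<'E'
from h import *
c=wcap('w2.png'); go(681,-25,110,6.6)
c=cap('top'); np.save('top2.npy',c,allow_pickle=True)
E
```

```text
time: 3.82
tool_pos: [575.7, -24.6, 199.1]
tcp_rot: [-3.141, 0.001, 0.533]
contact_force: [0.3, 0.2, -0.5]
grip_width: 13.6
finger_force: 30.0
time: 4.45
tool_pos: [575.1, -25.2, 199.4]
tcp_rot: [-3.142, 0.001, 0.117]
contact_force: [-0.0, 0.3, -1.5]
grip_width: 13.2
finger_force: 30.0
t 4.5 tcp [575.2 -25.2 199.5] rpy [-180.     0.     6.7] dp [0.1052 0.0122 0.0895] rot [-0.      0.0005  0.0015]
```

View pics/w2.png

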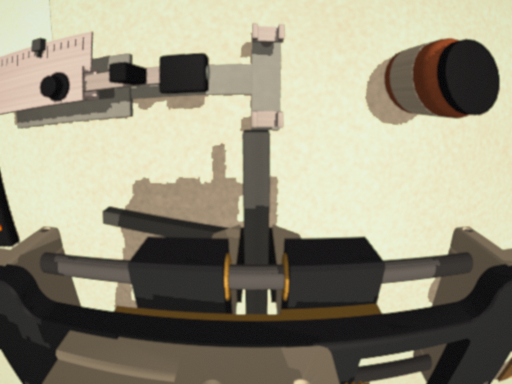

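The wrist picture shows the rests at (267,33) and (266,120), the held bar running down from (257,131), the button at (54,87), the mark at (38,46), the post at (127,73) and the jar at (440,78). I'll zoom in on the rests and the scale.

Run:
```python
from h import *
im=cv2.imread('pics/w2.png')
a=cv2.resize(im[15:140,235:300],None,fx=4.5,fy=4.5,interpolation=cv2.INTER_CUBIC)
b=cv2.resize(im[25:135,0:160],None,fx=3,fy=3,interpolation=cv2.INTER_CUBIC)
o=np.zeros((max(a.shape[0],b.shape[0]),a.shape[1]+b.shape[1],3),np.uint8); o[:a.shape[0],:a.shape[1]]=a; o[:b.shape[0],a.shape[1]:]=b
print(o.shape,a.shape); cv2.imwrite('pics/z2.png',o)
```

```text
(562, 772, 3) (562, 292, 3)
```

View pics/z2.png

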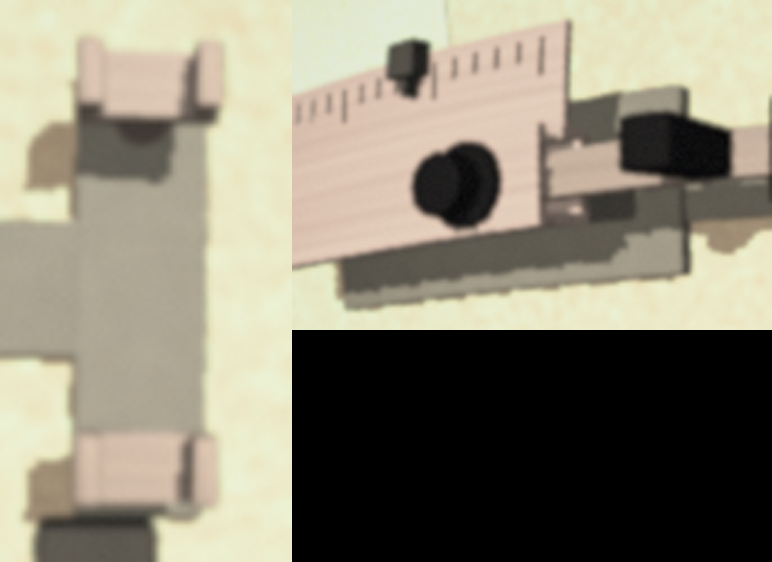

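The zoom shows the far rest's cheek outer edges at crop (79..221, 40..118) and the near rest's at (77..216, 433..505). The button top is at (438,186), the mark tip at (408,95) and the post top at (645,145).

Run:
```python
from h import *
c=np.load('pics/w2.png.npy',allow_pickle=True).item()
A=lambda x,y,z:wonz(c,235+x/4.5-.39,15+y/4.5-.39,z)[:2]
B=lambda x,y,z:wonz(c,(x-292)/3-.33,25+y/3-.33,z)[:2]
fl,fr,nl,nr=A(79,74,62),A(221,74,62),A(77,469,62),A(216,469,62)
print(fl,fr,nl,nr,np.linalg.norm(fl-fr),np.linalg.norm(nl-nr))
f,n=(fl+fr)/2,(nl+nr)/2; d=f-n; print('mid',(f+n)/2,'len',np.linalg.norm(d),'ang y',np.degrees(np.arctan2(d[1],d[0])))
lk,mk,pt=B(438,186,117),B(408,95,80),B(645,145,138); m=(f+n)/2
print('lock',lk,'mark',mk,'post',pt)
e=m-lk; print('lock->mid',np.linalg.norm(e),np.degrees(np.arctan2(e[1],e[0])))
print('ledge corner',B(568,22,80),'tube ends',B(541,228,97))
# held bar edges far end
print('bar', [wonz(c,u,132,199.5-4.7+16)[:2].round(1) for u in (235+37/4.5,235+156/4.5)])
t=np.load('top2.npy',allow_pickle=True).item()
```

```text
[727.52625763  -2.03314305] [731.58068602 -32.70987073] [639.08506666 -11.92602371] [642.83182831 -42.26023362] 30.943497066846167 30.564726624897872
mid [685.25595966 -22.23231778] len 89.126810039899 ang y 6.262070487285861
lock [661.84204558 184.80250497] mark [698.71740733 235.27300976] post [671.1894155   96.48176991]
lock->mid 208.3545756727399 -83.54773890637465
ledge corner [720.21023373 162.54634197] tube ends [647.65344686 154.57784986]
bar [array([639.4,  -9.9]), array([641. , -22.8])]
```

```bash
python3 -m pendant '{"dp":[[0.05,0.005,0],[0.095,0.0095,0],[0.1079,0.0105,0.03],[0.1079,0.0105,0.075],[0.1079,0.0105,0.1],[0.1079,0.0105,0.1045],[0.1079,0.0105,0.1045]],"rotation":[[0,0,0.006],[0,0,0.006],[0,0,0.006],[0,0,0.006],[0,0,0.006],[0,0,0.006],[0,0,0.006]]}' -
python3 - <<'E'
from h import *
c=wcap('w3.png'); go(683.5,-23,53,6.35)
im=cv2.imread('pics/w3.png'); t=cap('top'); np.save('top3.npy',t,allow_pickle=True)
tc=t['pixels'][115:165,225:275,::-1]
a=cv2.resize(im[60:240,190:330],None,fx=3,fy=3,interpolation=cv2.INTER_CUBIC); b=cv2.resize(tc,None,fx=7,fy=7,interpolation=cv2.INTER_CUBIC)
o=np.zeros((540,770,3),np.uint8); o[:,:420]=a; o[:350,420:]=b; cv2.imwrite('pics/z3.png',o)
E
```

```text
time: 5.42
tool_pos: [684.2, -23.4, 96.0]
tcp_rot: [3.141, -0.001, 0.109]
contact_force: [0.1, 0.3, -1.3]
grip_width: 13.8
finger_force: 30.0
t 5.47 tcp [684.6 -23.4  96.8] rpy [ 1.8e+02 -1.0e-01  6.3e+00] dp [-0.0011 -0.0005  0.0437] rot [ 0.0007 -0.0024 -0.0017]
```

View pics/z3.png

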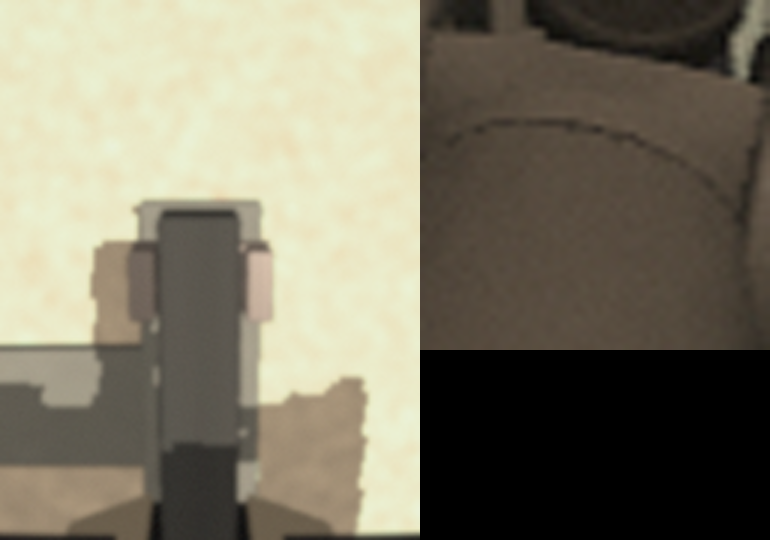

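The bar is centred between the far rest's cheeks. Its edges are at crop 160..239, and the cheeks span 130..272. The top camera is blocked by the arm. I'll check the lengthwise position numerically.

Run:
```python
from h import *
c=np.load('pics/w3.png.npy',allow_pickle=True).item(); W=lambda x,y,z:wonz(c,190+x/3-.33,60+y/3-.33,z)[:2].round(1)
print('bar end',W(199,213,106.5),W(199,213,106.5-16),'rest far edge',W(201,246,62),'near edge',W(201,320,62),'L',W(130,283,62),'R',W(272,283,62),'bar L/R',W(160,283,106.5),W(239,283,106.5))
```

```text
bar end [749.9 -14.8] [748.5 -14.9] rest far edge [738.9 -16.4] near edge [722.6 -18.2] L [729.2  -1.9] R [732.5 -32.8] bar L/R [737.4  -9.6] [738.8 -22.8]
```

```bash
python3 -m pendant '{"dp":[[0,0.0003,0.01],[0,0.0003,0.022],[0,0.0003,0.032],[0,0.0003,0.037],[0,0.0003,0.0405],[0,0.0003,0.0405],[0,0.0003,0.0405]],"rotation":[[0,0,0],[0,0,0],[0,0,0],[0,0,0],[0,0,0],[0,0,0],[0,0,0]]}' -
```

```text
time: 6.4
tool_pos: [683.9, -23.6, 54.9]
tcp_rot: [3.141, -0.001, 0.109]
contact_force: [0.8, -0.3, -1.6]
grip_width: 13.8
finger_force: 30.0
```

Release to 34 mm, then lift straight up and look.

```bash
python3 -m pendant '{"dp":[[0,0,0],[0,0,0],[0,0,0],[0,0,0]],"rotation":[[0,0,0],[0,0,0],[0,0,0],[0,0,0]]}' 0.034
python3 -m pendant '{"dp":[[0,0,-0.02],[0,0,-0.06],[-0.02,-0.01,-0.115],[-0.06,-0.03,-0.15],[-0.1,-0.07,-0.15],[-0.1,-0.12,-0.15],[-0.1,-0.12,-0.15]],"rotation":[[0,0,0],[0,0,0],[0,0,0],[0,0,0],[0,0,0],[0,0,0],[0,0,0]]}' -
python3 - <<'E'
from h import *
c=wcap('w4.png'); o=get_obs(); print(o['tool_pos'],np.degrees(o['tcp_rot']))
cv2.imwrite('pics/z4.png',cv2.resize(cv2.imread('pics/w4.png')[0:220,0:480],None,fx=1.66,fy=2.5,interpolation=cv2.INTER_CUBIC)) if 0 else cv2.imwrite('pics/z4.png',cv2.resize(cv2.imread('pics/w4.png')[:230],None,fx=1.56,fy=1.56,interpolation=cv2.INTER_CUBIC))
E
```

```text
time: 6.9
tool_pos: [683.8, -23.6, 54.8]
tcp_rot: [3.141, -0.0, 0.109]
contact_force: [-0.0, 0.9, 0.3]
grip_width: 33.7
finger_force: 0.0
time: 7.78
tool_pos: [570.5, 87.8, 205.4]
tcp_rot: [-3.141, -0.001, 0.113]
contact_force: [-0.2, -0.4, -0.1]
grip_width: 34.0
finger_force: 0.0
[571.11136204  86.13248642 205.16648949] [ 1.79979325e+02 -4.97314670e-02  6.39245650e+00]
```

View pics/z4.png

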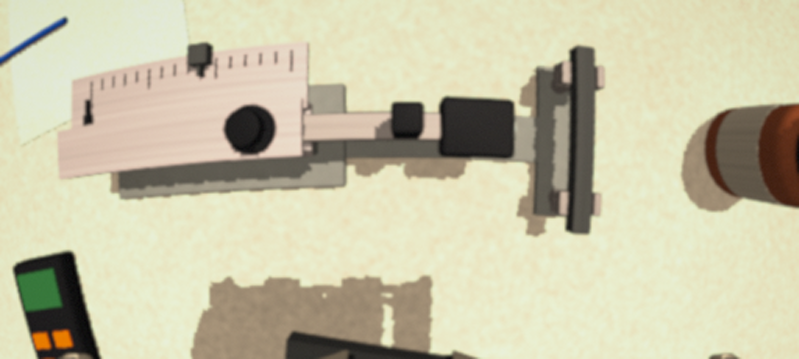

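The bar lies across both rests, from (582,48) to (579,232) in this crop. The button is at (250,129), the post at (406,118), the pointer at (88,112) and the mark's edge at (203,74). Now I'll compute positions from this view.

Run:
```python
from h import *
c=np.load('pics/w4.png.npy',allow_pickle=True).item(); px=c['pixels']; g=px.astype(float).mean(2)
W=lambda x,y,z:wonz(c,x/1.56-.18,y/1.56-.18,z)[:2]
X=np.array([.1118,-.9937]); Y=np.array([.9937,.1118])
a,b=W(582,48,66),W(579,230,66); print('bar',a,b,np.linalg.norm(a-b),'mid',(a+b)/2, 'ang',np.degrees(np.arctan2(*(a-b)[::-1])))
def blob(x0,y0,x1,y1,t):
    m=(g[y0:y1,x0:x1]<t).astype(np.uint8); n,l,st,ce=cv2.connectedComponentsWithStats(m); i=1+st[1:,4].argmax(); return st[i]+[x0,y0,0,0,0],ce[i]+[x0,y0]
for nm,bx,z in(('lock',(138,62,182,104),117),('post',(244,58,274,94),138),('head',(278,55,334,106),93)):
    st,ce=blob(*bx,45); print(nm,st,ce,wonz(c,*ce,z)[:2].round(1))
print('lockgray'); print(g[66:102:3,140:180:2].astype(int))
print('ptr');print(g[58:84:2,48:64].astype(int))
print('mark');print(g[38:52,114:144].astype(int))
```

```text
bar [747.1765208  -12.85520637] [622.61188383 -27.53686223] 125.42687033141605 mid [684.89420232 -20.1960343 ] ang 6.722082781416946
lock [145  69  30  29 685] [159.91386861  82.77810219] [661.4 181.2]
post [252  67  18  22 372] [260.20698925  77.49731183] [670.1  97.4]
head [ 282   63   46   38 1301] [304.56571868  84.42890085] [673.4  56.8]
lockgray
[[210 209 212 210 210 211 212 211 200 193 182 175 185 205 212 214 213 214
  214 214]
 [209 209 209 211 211 203 155  86  38  27  30  33  34  49  98 162 207 216
  215 215]
 [211 211 211 202 134  59  29  30  34  33  34  25  23  30  32  34  94 189
  211 211]
 [206 205 187  98  32  31  32  33  33  33  35  37  30  18  31  31  31  84
  193 213]
 [207 205 120  28  29  32  32  32  32  34  35  35  33  21  18  30  33  36
  144 213]
 [210 190  77  30  30  30  31  30  33  31  34  35  36  22  16  27  33  35
  113 206]
 [210 192  77  28  30  32  32  32  33  34  34  32  30  12  18  30  33  33
  128 208]
 [207 205 135  36  30  28  32  32  31  32  32  31  22  12  23  32  32  51
  172 210]
 [205 207 201 119  35  29  30  31  30  30  28  16  13  16  30  33 
[... 2206 characters left out ...]
107  70  47  42  89 152
  193 206 207 207 199 165 144 182 205 209 209 209]
 [198 199 199 201 198 186 177 189 201 203 196 163 113  74  48  44  89 152
  196 208 209 209 198 163 137 176 203 209 208 208]
 [200 201 202 203 201 199 197 201 204 206 200 176 141 108  73  60  97 153
  195 208 208 208 200 166 141 172 201 208 208 208]
 [202 203 202 204 205 204 204 205 206 206 204 197 182 157 121 114 140 175
  199 205 207 205 200 174 155 179 203 207 208 208]
 [203 203 205 204 205 205 204 204 205 205 205 206 200 186 162 168 186 199
  205 207 207 207 204 189 181 196 206 209 209 209]
 [203 204 203 204 204 204 204 203 204 205 205 206 205 198 189 197 204 206
  208 207 208 208 208 204 203 206 209 209 210 210]]
```

```bash
python3 -m pendant '{"dp":[[0,-0.05,0],[0,-0.09,0],[0,-0.1,0],[0,-0.1,0],[0,-0.1,0],[0,-0.1,0]],"rotation":[[0,0,0],[0,0,0],[0,0,0],[0,0,0],[0,0,0],[0,0,0]]}' 0.0
python3 - <<'E'
from h import *
c=wcap('w5.png'); o=get_obs(); print(o['tool_pos'],np.degrees(o['tcp_rot']),o['grip_width'])
im=cv2.imread('pics/w5.png')
for nm,p,z in(('lock',(661.8,183,117),0),('mark',(699,234,80),0),('ptr',(683,313,84),0),('post',(670,97,138),0),('bar',(685,-22,66),0)): print(nm,np.round(wproj(c,p)))
cv2.imwrite('pics/z5.png',cv2.resize(im[20:150,150:340],None,fx=4.2,fy=4.2,interpolation=cv2.INTER_CUBIC))
E
```

```text
time: 8.57
tool_pos: [560.8, 183.0, 204.7]
tcp_rot: [3.141, 0.0, 0.107]
contact_force: [-0.4, -0.1, 0.4]
grip_width: 0.2
finger_force: 0.0
[560.74419862 183.21302101 204.71074305] [ 1.79982588e+02 -1.58399316e-03  6.15198047e+00] 0.6263901048864529
lock [271.  79.]
mark [219.  40.]
ptr [138.  53.]
post [381.  85.]
bar [448.  98.]
```

View pics/z5.png

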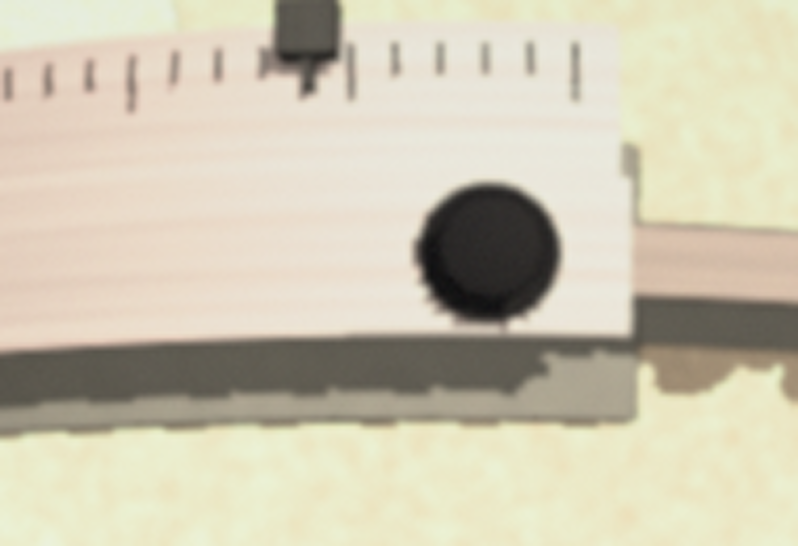

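In the zoom the button is at crop (490,250). The mark's edge tip is at (307,92), one 10 mm line left of the long 100 mm line at (352,70). So the mark is about 90 mm ahead of the pointer's start. I'll refine both numerically.

Run:
```python
from h import *
c=np.load('pics/w5.png.npy',allow_pickle=True).item(); g=c['pixels'].astype(float).mean(2)
W=lambda x,y,z:wonz(c,150+x/4.2-.38,20+y/4.2-.38,z)[:2]
print('lock',W(490,251,117),W(495,248,117))
L=W(490,251,117); X=np.array([np.cos(np.radians(-83.6)),np.sin(np.radians(-83.6))])
s=lambda p:round(float((p-L)@X)-90,1)
for x,y in((575,70),(352,70),(131,83),(8,85)): print('line',x,s(W(x,y,80)))
print('mark',s(W(307,90,80)),s(W(307,90,84)))
sub=g[38:70,125:150]
for r in range(38,72,3): print(r,g[r,128:152].astype(int))
```

```text
lock [661.26843443 186.80856176] [661.97389415 185.91112205]
line 575 -69.5
line 352 -119.3
line 131 -169.9
line 8 -199.9
mark -129.4 -129.0
38 [200 200 200 199 190 185 196 202 203 204 204 204 201 179 156 179 200 206
 207 207 207 206 188 146]
41 [203 203 204 196 165 140 172 201 206 206 207 207 202 172 140 166 200 210
 209 210 209 208 189 147]
44 [206 206 205 195 158 141 181 204 205 204 204 204 198 178 163 185 203 204
 204 205 205 206 202 193]
47 [203 203 203 193 159 142 177 200 205 205 204 205 205 204 203 205 205 205
 204 206 205 205 205 206]
50 [200 193 184 169 139 136 179 202 202 202 203 203 203 203 204 203 205 204
 204 206 206 205 206 207]
53 [190 151  87  40  61 117 167 195 203 203 203 203 203 202 203 202 203 203
 202 202 203 202 202 202]
56 [183 140  78  32  49 103 157 192 200 202 202 202 203 203 204 205 205 205
 205 205 205 206 206 206]
59 [192 151  90  37  60 127 182 204 204 204 205 205 206 206 205 206 207 207
 207 207 207 207 208 207]
62 [150 100  54  30  37  79 132 174 198 204 203 205 204 205 205 207 207 207
 207 208 209 210 210 211]
65 [108  48  29  30  26  33  85 153 200 211 213 211 212 212 211 212 212 212
 211 211 211 211 211 211]
68 [120  78  73  78  86  97 130 173 199 205 205 204 205 205 206 207 206 208
 207 207 209 208 208 208]
71 [203 204 205 204 204 205 205 206 206 205 206 206 207 207 207 207 208 208
 209 209 210 209 210 211]
```

```bash
python3 -m pendant '{"dp":[[0.05,0.004,0],[0.09,0.007,0],[0.1007,0.008,0.02],[0.1007,0.008,0.055],[0.1007,0.008,0.075],[0.1007,0.008,0.082],[0.1007,0.008,0.082]],"rotation":[[0,0,0],[0,0,0],[0,0,0],[0,0,0],[0,0,0],[0,0,0],[0,0,0]]}' -
python3 -c "
from h import *
go(661.7,186,106,6.4)"
```

```text
time: 9.5
tool_pos: [660.9, 187.1, 122.4]
tcp_rot: [3.141, 0.001, 0.109]
contact_force: [-0.0, 0.8, 0.9]
grip_width: 0.2
finger_force: 0.0
t 9.5 tcp [660.9 187.1 122.4] rpy [1.8e+02 1.0e-01 6.2e+00] dp [0.0007 0.0012 0.0164] rot [ 0.0001  0.001  -0.003 ]
```

```bash
python3 -m pendant '{"dp":[[0.0005,0.001,0.004],[0.0005,0.001,0.008],[0.0005,0.001,0.011],[0.0005,0.001,0.014],[0.0005,0.001,0.0165],[0.0005,0.001,0.0165],[0.0005,0.001,0.0165]],"rotation":[[0,0,0],[0,0,0],[0,0,0],[0,0,0],[0,0,0],[0,0,0],[0,0,0]]}' -
```

```text
time: 10.38
tool_pos: [662.1, 186.4, 106.1]
tcp_rot: [3.142, -0.0, 0.109]
contact_force: [1.3, 0.4, 3.1]
grip_width: 0.3
finger_force: 1.2
```

```bash
python3 -m pendant '{"dp":[[0,0,0.001],[0,0,0.0015],[0,0,0.002],[0,0,0.002]],"rotation":[[0,0,0],[0,0,0],[0,0,0],[0,0,0]]}' -
```

```text
time: 10.88
tool_pos: [662.1, 186.4, 105.2]
tcp_rot: [3.142, -0.001, 0.109]
contact_force: [-0.5, -0.9, 7.8]
grip_width: 0.6
finger_force: 4.1
```

```bash
python3 -m pendant '{"dp":[[0,0,0.001],[0,0,0.002],[0,0,0.002],[0,0,0.002]],"rotation":[[0,0,0],[0,0,0],[0,0,0],[0,0,0]]}' -
```

```text
time: 11.38
tool_pos: [662.2, 186.4, 105.2]
tcp_rot: [3.141, -0.002, 0.109]
contact_force: [-3.9, -1.5, 17.4]
grip_width: 0.6
finger_force: 8.5
```

```bash
python3 -m pendant '{"dp":[[0,0,-0.03],[0,0,-0.058],[0,0.045,-0.058],[0,0.085,-0.058],[0,0.09,-0.058],[0,0.09,-0.058],[0,0.09,-0.058]],"rotation":[[0,0,0],[0,0,0],[0,0,0],[0,0,0],[0,0,0],[0,0,0],[0,0,0]]}' 0.05
python3 - <<'E'
from h import *
go(671.8,96.7,101,6.4); c=wcap('w6.png')
print(wproj(c,[661.7,186,105]),wproj(c,[671.8,96.7,138]),wproj(c,[685,-22.5,66]))
cv2.imwrite('pics/z6.png',cv2.resize(cv2.imread('pics/w6.png'),None,fx=1.5,fy=1.5))
E
```

```text
time: 12.25
tool_pos: [671.4, 98.2, 159.8]
tcp_rot: [-3.141, 0.001, 0.11]
contact_force: [0.2, 0.6, -0.1]
grip_width: 50.0
finger_force: 0.0
t 12.25 tcp [671.4  98.2 159.8] rpy [-180.     0.     6.3] dp [0.0003 0.0016 0.0588] rot [-0.0004  0.0008 -0.0016]
(np.float64(147.68271451690657), np.float64(209.41128224849626)) (np.float64(260.5123801788333), np.float64(227.2194720982156)) (np.float64(385.3692095812935), np.float64(194.49895416892002))
```

View pics/z6.png

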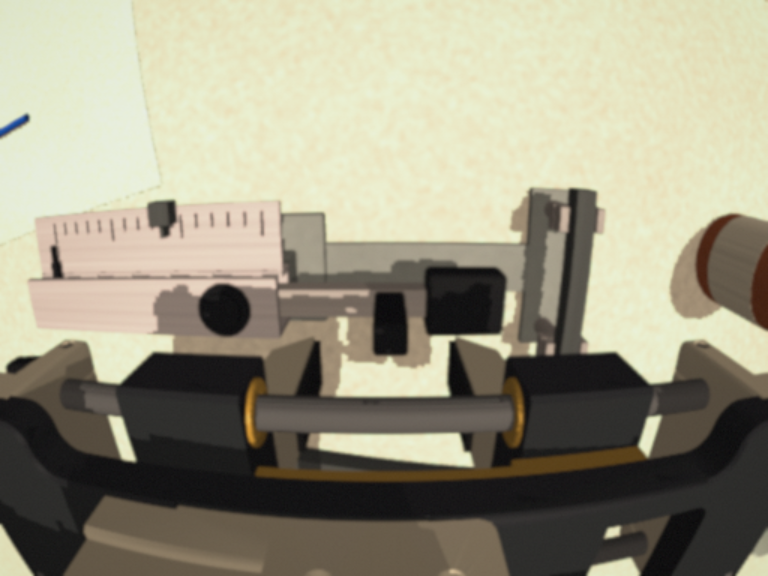

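The picture shows the button down at (224,309), the bar still in the rests at (575,260), and the post at (390,325) centred between the open fingers. I'll descend and grip.

```bash
python3 -m pendant '{"dp":[[0.0003,0.001,0.025],[0.0003,0.001,0.045],[0.0003,0.001,0.056],[0.0003,0.001,0.0585],[0.0003,0.001,0.0585]],"rotation":[[0,0,0],[0,0,0],[0,0,0],[0,0,0],[0,0,0]]}' -
python3 -m pendant '{"dp":[[0,0,0],[0,0,0],[0,0,0],[0,0,0],[0,0,0]],"rotation":[[0,0,0],[0,0,0],[0,0,0],[0,0,0],[0,0,0]]}' 0.0
```

```text
time: 12.92
tool_pos: [672.6, 96.2, 102.3]
tcp_rot: [3.141, -0.001, 0.109]
contact_force: [0.8, 0.5, 0.7]
grip_width: 50.1
finger_force: 0.0
time: 13.55
tool_pos: [672.3, 95.8, 101.8]
tcp_rot: [3.141, -0.0, 0.109]
contact_force: [-0.6, -0.5, 1.0]
grip_width: 15.5
finger_force: 30.0
```

```bash
python3 -m pendant '{"dp":[[0,0.008,0],[0,0.024,0],[0,0.042,0],[0,0.06,0],[0,0.075,0],[0,0.085,0],[0,0.0895,0],[0,0.0895,0]],"rotation":[[0,0,0],[0,0,0],[0,0,0],[0,0,0],[0,0,0],[0,0,0],[0,0,0],[0,0,0]]}' -
python3 -m pendant '{"dp":[[0,0,0],[0,0,0],[0,0,0]],"rotation":[[0,0,0],[0,0,0],[0,0,0]]}' -
python3 - <<'E'
from h import *
c=wcap('w7.png'); g=c['pixels'].astype(float).mean(2)
o=get_obs(); M=np.array([661.7,186])-40*np.array([.1115,-.9938])+37*np.array([.9938,.1115])
u,v=wproj(c,[*M,84]); print('expect tip',u,v,(o['tool_pos'][:2]-[671.8,96.7])@np.array([.1115,-.9938]))
u,v=int(u),int(v); im=cv2.imread('pics/w7.png'); y0,x0=max(v-45,0),max(u-50,0); print(x0,y0)
cv2.imwrite('pics/z7.png',cv2.resize(im[y0:y0+90,x0:x0+125],None,fx=6,fy=6,interpolation=cv2.INTER_CUBIC))
E
```

```text
time: 14.55
tool_pos: [682.0, 6.7, 101.8]
tcp_rot: [3.141, -0.0, 0.109]
contact_force: [0.0, 3.9, 2.8]
grip_width: 16.0
finger_force: 30.0
time: 14.92
tool_pos: [682.0, 7.3, 101.8]
tcp_rot: [-3.142, -0.0, 0.109]
contact_force: [-0.1, 4.1, 3.0]
grip_width: 15.5
finger_force: 30.0
expect tip -4.7169079225322434 180.1426709277135 89.97642361431231
0 135
```

View pics/z7.png

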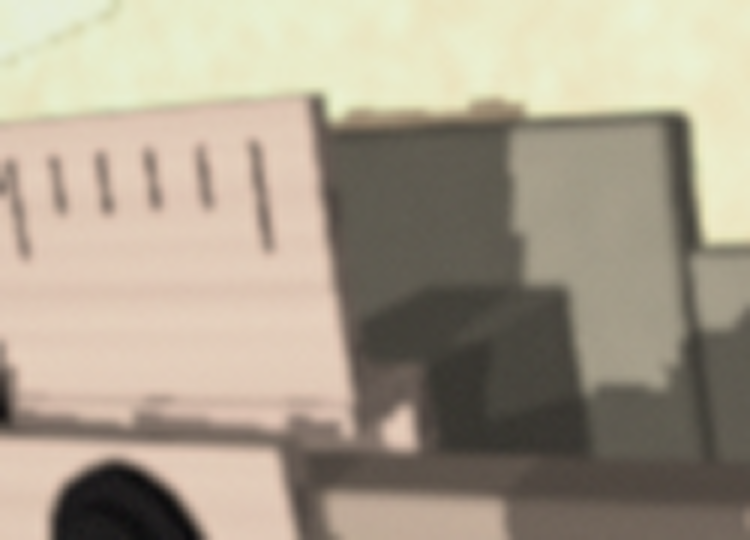

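The zoom shows the arm drawn out and the scale's right end, with the 100 and 150 mm lines at x = 20 and 260. The pointer itself is just off the left edge, near where 90 mm should be. I'll check it numerically with the scene and top cameras.

Run:
```python
from h import *
s0=np.load('scene.npy',allow_pickle=True).item(); s1=cap('scene'); t0=np.load('top.npy',allow_pickle=True).item(); t1=cap('top')
X=np.array([.1115,-.9938]);Y=np.array([.9938,.1115]);O=np.array([671.8,96.7])
P=lambda x,y,z:[*(O+x*X+y*Y),z]
for n,a,b in(('s',s0,s1),('t',t0,t1)):
    print(n,'mark tip',np.round(proj(a,P(-130,37,84)),1),'start ptr',np.round(proj(a,P(-220,37,84)),1),'ptr mid',np.round(proj(a,P(-130,25,84)),1))
    for x,y in ((-220,25),(-130,25),(-130,37)):
        u,v=map(int,np.round(proj(a,P(x,y,84))))
        print(x,y,u,v)
        print(np.hstack([a['pixels'][v-4:v+5,u-9:u+10].mean(2).astype(int),np.full((9,1),-1),b['pixels'][v-4:v+5,u-9:u+10].mean(2).astype(int)]))
```

```text
s mark tip [335.6 264.3] start ptr [377.3 267.8] ptr mid [335.1 260. ]
-220 25 376 263
[[ 77  78  78  77  78  76  71  58  36  36  52  70  79  83  95 114 129 129
  129  -1  90  90  91  91  90  88  88  90  91  92  89  90  89  91 104 126
  139 142 142]
 [ 99  98 101 101  92  80  86  81  32  23  37  64  79  82  93 123 148 151
  154  -1 109 111 112 114 105  91  99 113 114 105  91  90  89  88 103 134
  160 163 167]
 [130 130 129 131 115  92 106 107  48  26  41  76  97 100 104 123 136 136
  148  -1 142 141 142 142 127 101 120 141 142 131 110 110 110 111 114 133
  149 147 161]
 [141 138 134 132 125 113 120 112  60  24  45  93 126 128 130 132 122 113
  142  -1 153 150 147 144 136 124 133 142 142 140 138 140 142 140 140 144
  133 124 153]
 [143 143 141 140 140 139 138 127  90  36  38  96 135 135 133 132 124 120
  144  -1 155 154 153 154 152 152 151 151 152 152 152 151 151 148 145 143
  136 131 155]
 [141 142 142 142 141 141 142 139 116  57  38  99 137 140 139 140 138 140
  148  -1 154 153 154 153 154 154 154 154 154 154 154 153 154 153 151 152
  151 152 162]
 [139 140 140 140 140 139 138 137 1
[... 7245 characters left out ...]
 129 106  56  97 129 112  92 127
  126 126 126]
 [106 108 107 108 107 106 106 107 111  94  67  95 108  99  91 107 106 105
  107  -1 123 125 123 124 127 126 127 125 118  86  69 110 128 117 105 127
  126 126 123]
 [106 106 105 104 106 105 107 108 105 109 106 110 107 107 107 109 108 107
  106  -1 124 125 126 123 125 123 125 125 110  51  80 132 127 123 126 125
  126 123 126]
 [108 107 104 107 103 107 106 104 105 106 105 105 105 106 105 106 106 103
  105  -1 125 125 124 125 124 126 123 125 110  46  78 127 123 123 121 124
  122 122 124]
 [104 104 105 105 104 106 105 106 105 110 108 107 108 108 109 109 107 108
  109  -1 121 124 121 123 123 122 123 128 121  82  82 132 128 126 126 126
  126 124 129]]
```

Both cameras put the pointer 0.5–1.5 mm short of the mark, and the tolerance is 5 mm. I'll nudge it 0.8 mm, settle, check the bar numerically and hand in.

```bash
python3 -m pendant '{"dp":[[0,0.0008,0],[0,0.0008,0],[0,0.0008,0],[0,0.0008,0],[0,0.0008,0]],"rotation":[[0,0,0],[0,0,0],[0,0,0],[0,0,0],[0,0,0]]}' -
python3 - <<'E'
from h import *
print(get_obs()['dq'].round(4)); print(workorder.close_job())
E
```

```text
time: 15.7
tool_pos: [682.1, 6.1, 101.8]
tcp_rot: [3.141, -0.0, 0.109]
contact_force: [-0.5, 3.5, 5.1]
grip_width: 16.0
finger_force: 30.0
[-0.0008 -0.0012  0.      0.0014  0.0004 -0.001 ]
the job is handed in; nothing more can be done
None
```

I handed the job in at about 15.7 s, though the hand-in returned no verdict: the bar lies in both rests, the button is fully down, and the gripper holds the arm with its pointer about 1 mm or less from the mark. I skipped the last check of the bar, which was last seen in its notches just before the arm was drawn out.

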